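# Find the parts case that rattles and hold it up to the code reader

## Robot

A 6-joint arm with a two-finger parallel gripper is mounted at the origin on a cart in front of the work surface, level with it; the furniture and walls round the work are solid. World frame = base frame: x ahead of the robot, y to its left, z up, the work surface at z = 0. Lengths are in m, angles in degrees, forces in N, time in s.
With the tool pointing down it reaches from about 0.275 to 0.775 m from the base axis. Payload 14.6 kg.
Tool frame: the origin (TCP) lies midway between the tips of the shut fingers; the grasp point (between the pads) lies 19 mm behind it; z points along the fingers, y is the line along which they close (so a half turn about z gives the same grasp; the last joint's range is limited). The gripper opens to 85 mm and grips with 20 to 120 N. Pads are 22 mm wide; open, the fingers measure 114 mm over their backs; the gripper's body (76 mm by 85 mm) begins 54 mm behind the grasp point. The pads swing forward as they close: fully open they stand 13 mm farther back than shut.
Start: joints at [-86.018, 15.075, -2.767, 72.158, 0, 81.102], TCP at [0.117, -0.512, 0.231] pointing down, gripper open.
Joint ranges: [-151.79, 151.79], [-50.71, 97.33], [-67.44, 78.34], [-121.81, 120.89], [-77.56, 73.72], [-180, 180]. Speed limits (degrees/s): [108.29, 108.29, 147.25, 159.86, 180, 180].

## Interface

Orientations are given as [roll, pitch, yaw] about the fixed x, y, z axes, in that order (R = Rz(yaw) Ry(pitch) Rx(roll)).
In Python, from rig import ctrl gives the robot as it stands.
- The arm moves only by the shell command python3 -m jog 'ROWS' [FORCE]. ROWS is rows parted by semicolons, their numbers by spaces, 1 to 5 of them, each of 7 numbers: dx, dy, dz in m, then a rotation vector rx, ry, rz in degrees, then the finger opening in m; each row is the pose to reach, as a shift and turn from the pose commanded when the command began, along the tool's axes at that moment; what a row does not reach only later rows make up. A row lasts 1/10 s, in which the tool goes at most 0.05 m and 8.59 degrees, less where a joint would pass 70% of its speed; a pose out of reach is approached as far as the arm can. The fingers move at their own pace and stop on an object; FORCE is the grip in N (left out, the last holds). Time passes only in rows, so rows that do not move let the fingers close. It prints the time, the measured TCP pose, the force, the opening and the grip force at its end.
- ctrl.observe(): the state, without advancing time (a new reading comes with each control period).
- ctrl.snapshot(name): name is "side" or "top" or "wrist"; returns a dict with "pixels" (384x512x3 uint8, red, green, blue), "K" (3x3 intrinsics, pixels), "rvec" (rotation vector, rad) and "tvec" (3), from world to camera coordinates, as OpenCV has them. Camera axes: x right, y down, z forward; pixel columns grow to the right and rows downward; lengths in m; the calibration is good to about 2 mm. A picture is of the moment at which its call begins. There is no depth.
- ctrl.close_job(): hands the job in; it is judged then, once.
Trained networks look in the newest picture that a camera, given by its name, has taken for a name from the list of things; names that differ only in an ending like _2 or _b are one class to them, and where a whole thing is asked for, a point or a joint stands for the part that bears it (a point fixed in the world has none). Each returns a list of dicts, best first, with "conf" (0 to 1); they miss things now and then, are a little off and sometimes report something else, mostly with a low value. They report only what shows in the picture. A call takes as long as a camera call.
- ctrl.masks_of(camera, name): "region" (384x512 bool, what is visible of it) and "bbox" ([left, top, right, bottom] in pixels, round what is visible of it).
The state is a dict: "t": time; "joint_pos": joint angles; "qd": joint speeds; "joint_torque": joint torques, N m; "position": TCP position; "orientation": TCP orientation; "wrist_force": force on the tool from outside, world axes, zero at the start; "torque": the same for the moment, N m; "opening": finger opening in m; "grasp_force": force on a finger pad.
Only numpy, scipy, OpenCV 4.12 (cv2) and the standard library are available. Lean on these libraries where they do the work, as an engineer would, in place of code of your own. Each camera call takes 0.05 s, during which the arm holds its last target. There are 200 camera calls.

## Task

In one of the three sealed cases the plug was packed without its seat, so it rattles. First lift the canister by its handle off the code reader's stand and set it upright on the bench beside it; then pick up the cases one at a time, shake or tip each lengthwise to find the one that rattles, and put every silent one back upright where it stood. Hold the rattling case upright and still in front of the middle of the reader's window, one labelled end squarely facing it a hand's width or less away, touching nothing else, and finish while holding it there; never show the reader a silent case, and leave everything else on the bench alone.

Things in the scene. Friction and masses are not known exactly. Their poses are not given: they have to be found in the camera images.
- reader_stand: bench code reader, fixed: grey plinth with a black mat (140 x 116 mm), top 22 mm above the bench. Origin on the bench under the mat's middle; plinth from x -75 to +140 mm, y +-65 mm. A bracket at its back (+x) carries the black reader head (78 mm wide, x 80 to 126 mm, 78 to 132 mm high; cable loop to 158 mm high behind x 105 mm). Its window faces the stand's -x, over the mat.
- window (a point): centre of the reader's window, 105 mm above the bench, 78 mm to +x of the stand's origin; axes as the stand's: -x points out of the window over the mat, y across, z up. Hold the case with its x along this x, its middle 72 to 165 mm out from here (115 is good: end face 50 mm off), straight in front and level with it.
- canister: closed aluminium canister with a grey lid, 0.2 to 0.45 kg, 73 mm diameter, 85 mm tall to the lid, with a fixed stirrup handle over it (134 mm tall in all, 87 mm over the handle along its y). At the start it stands on the reader's mat. Origin at the centre of its underside, z up.
- canister_grip (a point): middle of the canister's handle bar, 126 mm above its underside: a horizontal bar along the canister's y, with a black grip 15 mm thick and 44 mm long; the lid is 41 mm below the bar's middle. Pinch it from above across x.
- case_a: one of three sealed parts cases alike outside: grey plastic, two black latches on one long side, a paper code label on each end face; 130 x 60 x 50 mm (x long, y across, z up), 0.35 to 0.42 kg in all, origin at the centre of its underside; the lid stays shut. Grip across y at the middle. Which of the three rattles is drawn anew each time; nothing outside, and not the weight, shows it.
- case_b: another of three sealed parts cases alike outside: grey plastic, two black latches on one long side, a paper code label on each end face; 130 x 60 x 50 mm (x long, y across, z up), 0.35 to 0.42 kg in all, origin at the centre of its underside; the lid stays shut. Grip across y at the middle. Which of the three rattles is drawn anew each time; nothing outside, and not the weight, shows it.
- case_c: the third of three sealed parts cases alike outside: grey plastic, two black latches on one long side, a paper code label on each end face; 130 x 60 x 50 mm (x long, y across, z up), 0.35 to 0.42 kg in all, origin at the centre of its underside; the lid stays shut. Grip across y at the middle. Which of the three rattles is drawn anew each time; nothing outside, and not the weight, shows it.
- case_a_mid (a point): centre of case a, 25 mm above its underside. Inside is a 0.24 kg steel plug. Seated: it cannot shift (0.5 mm play). Loose: it starts in the middle, slides up to 44 mm to either end when the case is tipped lengthwise over 20 degrees or shaken briskly along x, and stays there once level and still. The weight shift shows in the wrist's moment: 0.1 N m middle to end, 0.2 end to end (noise 0.03).
- case_b_mid (a point): centre of case b, 25 mm above its underside. Inside is a 0.24 kg steel plug. Seated: it cannot shift (0.5 mm play). Loose: it starts in the middle, slides up to 44 mm to either end when the case is tipped lengthwise over 20 degrees or shaken briskly along x, and stays there once level and still. The weight shift shows in the wrist's moment: 0.1 N m middle to end, 0.2 end to end (noise 0.03).
- case_c_mid (a point): centre of case c, 25 mm above its underside. Inside is a 0.24 kg steel plug. Seated: it cannot shift (0.5 mm play). Loose: it starts in the middle, slides up to 44 mm to either end when the case is tipped lengthwise over 20 degrees or shaken briskly along x, and stays there once level and still. The weight shift shows in the wrist's moment: 0.1 N m middle to end, 0.2 end to end (noise 0.03).
- mug: blue and white mug, 78 x 112 x 92 mm with its handle; origin under it; bystander
- glue: standing glue stick, 26 mm diameter, 87 mm tall; origin at the centre of its underside; bystander
- tape: roll of red tape lying flat, 76 mm diameter, 19 mm tall; origin at the centre of its underside; bystander

How it is judged:
By the outcome, as a careful person would: the job done as asked, in the order asked, and still so for the second after the job is handed in, while the arm keeps its last pose, push and grip.
It also fails if it takes over 72 s, if anything falls off the work surface, if the arm or the gripper's body presses on something with over 40 N, if the wrist force passes 120 N, or if a joint passes its speed limit or range.

## Working session

There is one attempt and no reset: what is moved stays moved. The work goes in short steps, Python scripts to look and compute and a shell command to move; the robot and the scene stay as the last step left them, time stands still between calls to the robot, and variables do not carry over. Pictures are saved under pics/ and viewed, at most 10 in all, crops included, and the job is handed in when it is done.

```bash
ls; mkdir -p pics; cat > h.py <<'E'
import numpy as np,cv2
from rig import ctrl
def snap(n,f=None):
    s=ctrl.snapshot(n)
    if f: cv2.imwrite('pics/'+f,s['pixels'][:,:,::-1])
    return s
def ray(s,uv):
    R=cv2.Rodrigues(np.array(s['rvec'],float))[0];t=np.array(s['tvec'],float).ravel()
    d=R.T@np.linalg.inv(s['K'])@np.array([uv[0],uv[1],1.]);return -R.T@t,d
def onz(s,uv,z):
    c,d=ray(s,uv);return c+d*(z-c[2])/d[2]
def proj(s,P):
    return cv2.projectPoints(np.array(P,float).reshape(-1,3),np.array(s['rvec'],float),np.array(s['tvec'],float),np.array(s['K'],float),None)[0].reshape(-1,2)
E
python3 - <<'E'
from h import *
for c in ['top','side']:
    s=snap(c,c+'0.png')
    print(c,ray(s,(256,192)))
    for n in ['reader_stand','canister','canister_grip','case_a','mug','glue','tape']:
        for m in ctrl.masks_of(c,n)[:4]:
            r=m['region'];v,u=np.nonzero(r);rect=cv2.minAreaRect(np.c_[u,v].astype(np.float32))
            print(n,round(m['conf'],2),m['bbox'],len(u),np.round(onz(s,(u.mean(),v.mean()),0.0),3),[np.round(x,1) for x in rect])
print(ctrl.observe())
E
```

```text
pics
top (array([0.44225888, 0.12624027, 1.11764281]), array([ 0.11396136,  0.00360799, -0.9934815 ]))
reader_stand 0.85 [261.1, 135.4, 317.6, 215.2] 2432 [0.632 0.039 0.   ] [array([285.3, 172.4]), array([78.1, 42.7]), np.float64(77.2)]
canister 0.82 [279.5, 170.7, 311.8, 200.3] 601 [0.598 0.012 0.   ] [array([292.5, 183.5]), array([25.5, 27.3]), np.float64(63.4)]
canister 0.37 [165.5, 119.0, 194.4, 157.1] 807 [0.747 0.38  0.   ] [array([180.5, 138. ]), array([37.5, 27.6]), np.float64(45.0)]
canister_grip 0.75 [281.6, 172.7, 308.1, 199.7] 581 [0.596 0.012 0.   ] [array([292.7, 183.9]), array([25.3, 26.5]), np.float64(60.3)]
case_a 0.85 [169.5, 174.1, 201.2, 215.4] 893 [0.559 0.364 0.   ] [array([182.7, 195.1]), array([43. , 21.8]), np.float64(70.9)]
case_a 0.74 [343.5, 219.3, 373.9, 259.2] 1029 [ 0.426 -0.186  0.   ] [array([356.8, 238.2]), array([44.1, 24.5]), np.float64(81.9)]
case_a 0.57 [220.8, 226.5, 252.5, 275.8] 929 [0.389 0.197 0.   ] [array([234.7, 249.4]), array([43.9, 22.3]), np.float64(75.5)]
mug 0.78 [160.5, 122.9, 194.1, 156.5] 752 [0.749 0.38  0.   ] [array([180.3, 13
[... 1776 characters left out ...]
np.float64(3.8)]
{'t': 0.8, 'joint_pos': array([-8.60174695e+01,  1.50728395e+01, -2.76710070e+00,  7.21600150e+01,
       -3.16222667e-04,  8.11036511e+01]), 'qd': array([-0.00757458, -0.01583826, -0.04731684, -0.00589306, -0.06225297,
       -0.05827606]), 'joint_torque': array([-4.11905330e-04, -6.37382627e+01,  3.84764671e+01,  6.56159009e-04,
       -8.52577750e-05, -6.04952248e-06]), 'position': array([ 0.11702541, -0.51178144,  0.23129532]), 'orientation': array([-1.79999995e+02,  3.19341430e-04,  1.28788794e+01]), 'wrist_force': array([ 0.37114293, -1.21354341, -0.31787097]), 'torque': array([ 0.00758267, -0.03009813, -0.04042428]), 'grasp_force': 0.0, 'opening': 0.08553791872844761}
```

```bash
python3 - <<'E'
import cv2
a=cv2.imread('pics/top0.png')[110:290,150:390];cv2.imwrite('pics/top0c.png',cv2.resize(a,(800,600),interpolation=cv2.INTER_CUBIC))
a=cv2.imread('pics/side0.png')[110:305,90:350];cv2.imwrite('pics/side0c.png',cv2.resize(a,(800,600),interpolation=cv2.INTER_CUBIC))
E
```

```text
(no output)
```

View pics/top0c.png

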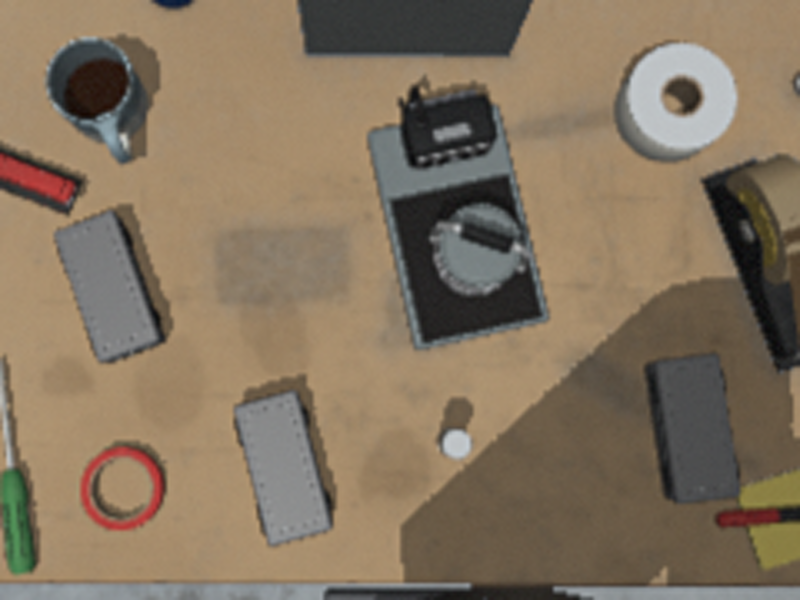

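View pics/side0c.png

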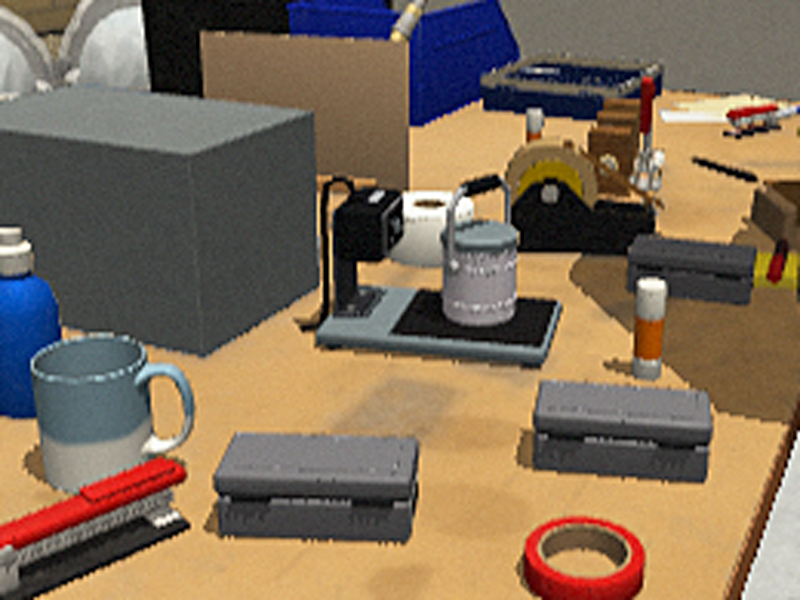

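```bash
cat > fit.py <<'E'
from h import *
from scipy.optimize import minimize
S={c:snap(c) for c in ['top','side']}
M={c:ctrl.masks_of(c,'case_a') for c in S}
f=lambda x,y:(150+x*.3,110+y*.3)
g=lambda x,y:(90+x*.325,110+y*.325)
T=S['top']
def corners(p,L=(-.065,.065),W=(-.03,.03),H=(0,.05)):
    x,y,a,z=p;a=np.radians(a)
    return np.array([[x+u*np.cos(a)-v*np.sin(a),y+u*np.sin(a)+v*np.cos(a),z+h] for u in L for v in W for h in H])
init={'A':(.559,.364,20,0),'B':(.389,.197,15,0),'C':(.426,-.186,10,0)}
K=4
def poly(s,p):
    h=cv2.convexHull((proj(s,corners(p))).astype(np.float32));m=np.zeros((384,512),np.uint8)
    cv2.fillConvexPoly(m,np.round(h*256).astype(np.int32),255,cv2.LINE_AA,8);return m/255.
for k,p0 in init.items():
    sel={}
    for c in S:
        best=max(M[c],key=lambda m:(lambda a:(a*m['region']).sum()/np.maximum(a,m['region']).sum())(poly(S[c],p0)))
        sel[c]=best['region'].astype(float)
    def cost(p):
        q=p*np.array([.01,.01,3,.01])
        return sum(np.abs(poly(S[c],q)-sel[c]).sum()/sel[c].sum() for c in S)
    sc=np.array([.01,.01,3,.01]);bst=None
    for da in (-8,0,8):
        x0=(np.array(p0)+[0,0,da,0])/sc
        r=minimize(cost,x0,method='Nelder-Mead',options=dict(initial_simplex=np.vstack([x0]+[x0+e for e in np.eye(4)*1.5]),maxiter=400))
        if bst is None or r.fun<bst.fun:bst=r
    print(k,np.round(bst.x*sc,4),round(bst.fun,3))
for k,cs in dict(A=[(57,232),(117,210),(163,343),(105,362)],B=[(236,407),(298,392),(331,525),(270,545)],C=[(658,360),(718,353),(740,498),(676,500)]).items():
    P=np.array([onz(T,f(*c),.05) for c in cs]);d=P[0]+P[1]-P[2]-P[3]
    print(k,'lid',P.mean(0).round(4),np.degrees(np.arctan2(d[1],d[0])).round(1),np.linalg.norm(d/2).round(3))
P=np.array([onz(T,f(*c),.022) for c in [(372,130),(500,105),(548,318),(418,347)]])
print('stand',P.round(3))
d=P[0]-P[3];print(np.degrees(np.arctan2(d[1],d[0])));d=P[3]-P[2];print(np.degrees(np.arctan2(-d[0],d[1])))
def tri(a,b):
    (c1,d1),(c2,d2)=ray(T,a),ray(S['side'],b)
    k=np.linalg.lstsq(np.c_[d1,-d2],c2-c1,rcond=None)[0];return ((c1+k[0]*d1+c2+k[1]*d2)/2).round(4),np.linalg.norm(c1+k[0]*d1-c2-k[1]*d2).round(4)
print('grip',tri(f(487,237),g(483,187)))
e=[onz(T,f(*q),.148) for q in [(462,226),(514,249)]];d=e[0]-e[1];print('bar',np.round(e,3),np.degrees(np.arctan2(-d[0],d[1])))
print('mat/stand corner tri',tri(f(418,347),g(555,303)) , tri(f(548,318),g(560,300)))
E
python3 fit.py
```

```text
A [ 5.54900e-01  3.58400e-01  2.23702e+01 -5.00000e-04] 0.27
B [ 3.91400e-01  1.94800e-01  1.51629e+01 -1.60000e-03] 0.258
C [ 4.2810e-01 -1.7940e-01  8.7666e+00 -5.0000e-04] 0.422
A lid [0.5522 0.3518 0.05  ] 20.9 0.129
B lid [0.39   0.1921 0.05  ] 14.6 0.124
C lid [ 0.4263 -0.1799  0.05  ] 6.4 0.128
stand [[ 0.705  0.113  0.022]
 [ 0.73  -0.009  0.022]
 [ 0.526 -0.051  0.022]
 [ 0.499  0.07   0.022]]
11.799674779122606
12.715011104400988
grip (array([0.584 , 0.0181, 0.1447]), np.float64(0.0013))
bar [[ 0.593  0.039  0.148]
 [ 0.574 -0.004  0.148]] -24.063804407903312
mat/stand corner tri (array([0.4939, 0.0711, 0.0646]), np.float64(0.0064)) (array([ 0.5274, -0.0519,  0.0171]), np.float64(0.0012))
```

```bash
cat > go.py <<'E'
import sys
from h import *
from scipy.spatial.transform import Rotation as Ro
# usage: go.py x y z psi [tilt]   world TCP target
a=[float(v) for v in sys.argv[1:]];o=ctrl.observe()
R0=Ro.from_euler('xyz',o['orientation'],degrees=True)
R1=Ro.from_euler('xyz',[180,0,a[3]],degrees=True)
if len(a)>4:R1=R1*Ro.from_rotvec([0,a[4],0],degrees=True)
d=R0.inv().apply(np.array(a[:3])-o['position']);w=(R0.inv()*R1).as_rotvec(degrees=True)
print('shift',d.round(4),'rot',w.round(2),'rows',max(np.linalg.norm(d)/.05,np.linalg.norm(w)/8.59).round(1),'t',round(o['t'],2))
E
python3 go.py .50 .01 .33 66
```

```text
shift [ 0.4896 -0.4233 -0.0987] rot [ -0.    -0.   -53.12] rows 13.1 t 1.0
```

```bash
python3 -m jog '0.037 -0.032 -0.0075 0 0 0 0.085;0.075 -0.065 -0.015 0 0 0 0.085;0.112 -0.097 -0.0225 0 0 0 0.085;0.15 -0.13 -0.03 0 0 0 0.085;0.187 -0.162 -0.038 0 0 0 0.085'
python3 -m jog '0.037 -0.032 -0.0075 0 0 0 0.085;0.075 -0.065 -0.015 0 0 0 0.085;0.112 -0.097 -0.0225 0 0 0 0.085;0.15 -0.13 -0.03 0 0 0 0.085;0.187 -0.162 -0.038 0 0 0 0.085'
python3 go.py .50 .01 .33 66
```

```text
t: 1.5
position: [0.2633, -0.3111, 0.2695]
orientation: [180.0, -0.0, 12.8]
wrist_force: [1.5, -0.2, -0.7]
opening: 0.0852
grasp_force: 0.0
t: 2.0
position: [0.4092, -0.1119, 0.3075]
orientation: [180.0, -0.0, 12.9]
wrist_force: [-0.0, -1.5, -0.3]
opening: 0.0851
grasp_force: 0.0
shift [ 0.1157 -0.0986 -0.0225] rot [ 4.000e-02 -1.000e-02 -5.312e+01] rows 6.2 t 2.0
```

```bash
python3 -m jog '0.116 -0.099 -0.0225 0 0 -8.5 0.085;0.116 -0.099 -0.0225 0 0 -17 0.085;0.116 -0.099 -0.0225 0 0 -25 0.085;0.116 -0.099 -0.0225 0 0 -33 0.085;0.116 -0.099 -0.0225 0 0 -41 0.085'
python3 -m jog '0 0 0 0 0 -6 0.085;0 0 0 0 0 -12 0.085;0 0 0 0 0 -12 0.085'
python3 - <<'E'
from h import *
s=snap('wrist','w1.png')
print(ray(s,(256,192)))
print(proj(s,[[.584,.018,.1447],[.583,.024,.022],[.659,.04,.105]]))
for n in ['canister','canister_grip','reader_stand']:
    for m in ctrl.masks_of('wrist',n)[:2]: print(n,m['conf'],m['bbox'])
print(ctrl.observe()['position'],ctrl.observe()['orientation'])
E
```

```text
t: 2.5
position: [0.5003, 0.01, 0.3293]
orientation: [-180.0, 0.0, 54.4]
wrist_force: [-0.1, -0.4, -1.0]
opening: 0.0851
grasp_force: 0.0
t: 2.8
position: [0.4995, 0.0085, 0.3295]
orientation: [180.0, -0.0, 66.0]
wrist_force: [0.2, -0.2, -0.7]
opening: 0.085
grasp_force: 0.0
(array([0.53232604, 0.08326972, 0.47277833]), array([-0.12113522, -0.28948524, -0.94951115]))
[[318.81684339 133.78102309]
 [299.66126877 120.94636366]
 [363.76574486  87.67051264]]
canister 0.64 [279.2, 89.9, 342.6, 163.9]
canister 0.51 [238.5, 18.4, 424.1, 176.8]
canister_grip 0.74 [277.3, 90.1, 339.8, 165.9]
canister_grip 0.56 [219.4, 228.8, 302.3, 297.3]
reader_stand 0.72 [237.7, 21.0, 420.3, 176.7]
[0.4994103  0.0084189  0.32953654] [1.79998100e+02 6.23173328e-04 6.57354550e+01]
```

View pics/w1.png

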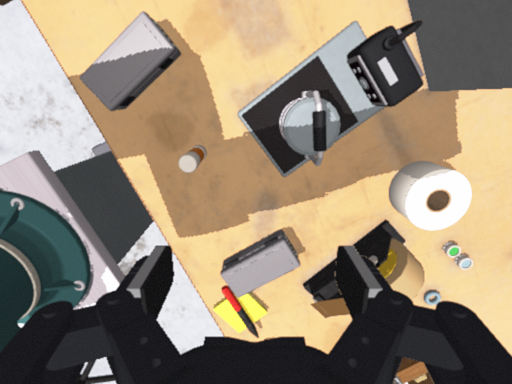

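```bash
python3 - <<'E'
from h import *
s=snap('wrist');T=snap('top')
im=cv2.resize(s['pixels'][80:180,230:380][:,:,::-1],(800,533),interpolation=cv2.INTER_CUBIC);cv2.imwrite('pics/w1c.png',im)
P=[onz(s,q,.022) for q in [(238,115),(285,175.5),(357,22)]];print(np.round(P,4))
d=P[2]-P[0];print(np.degrees(np.arctan2(d[1],d[0])),np.linalg.norm(d));d=P[0]-P[1];print(np.degrees(np.arctan2(-d[0],d[1])),np.linalg.norm(d))
e=[onz(s,q,.1465) for q in [(318,111),(320,150)]];d=e[0]-e[1];print('bar',np.round(e,3),np.mean(e,0),np.degrees(np.arctan2(-d[0],d[1])),np.linalg.norm(d))
E
python3 go.py .584 .018 .18 66
```

```text
[[ 0.5001  0.0706  0.022 ]
 [ 0.5295 -0.0477  0.022 ]
 [ 0.7049  0.1159  0.022 ]]
12.480510635419469 0.20972505100746375
13.933714000345049 0.12184095720085478
bar [[ 0.591  0.042  0.147]
 [ 0.579 -0.     0.147]] [0.58505752 0.0207917  0.1465    ] -17.175380078601957 0.04358585970491403
shift [0.0434 0.0732 0.1495] rot [ 0.    0.   -0.21] rows 3.4 t 3.1
```

View pics/w1c.png

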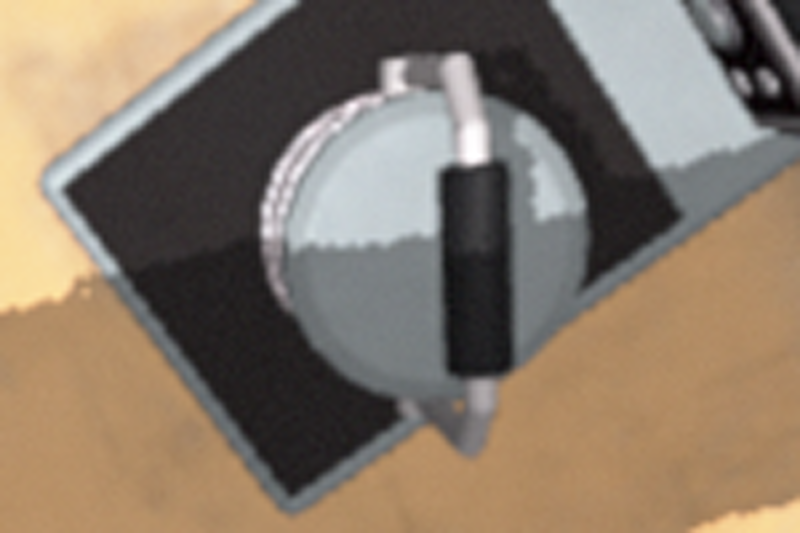

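```bash
python3 go.py .585 .020 .18 70
```

```text
shift [0.0457 0.0733 0.1495] rot [ 0.    0.   -4.21] rows 3.5 t 3.1
```

```bash
python3 -m jog '0.023 0.037 0.04 0 0 -4 0.06;0.046 0.073 0.08 0 0 -4.2 0.06;0.046 0.073 0.12 0 0 -4.2 0.06;0.046 0.073 0.1495 0 0 -4.2 0.06;0.046 0.073 0.1495 0 0 -4.2 0.06'
python3 - <<'E'
from h import *
s=snap('wrist','w2.png')
for m in ctrl.masks_of('wrist','canister_grip')[:2]: print(m['conf'],m['bbox'])
print(proj(s,[[.591,.041,.1465],[.579,0,.1465]]),ctrl.observe()['position'])
E
```

```text
t: 3.6
position: [0.5829, 0.0209, 0.176]
orientation: [-179.6, 0.1, 70.0]
wrist_force: [-1.1, -0.7, 1.3]
opening: 0.0604
grasp_force: 0.0
0.63 [209.4, 141.4, 303.8, 274.3]
[[255.93001622 196.24906473]
 [259.70637793 254.62547554]] [0.58482045 0.0205911  0.18105256]
```

View pics/w2.png

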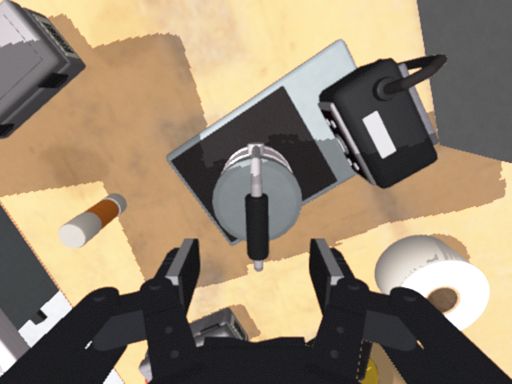

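```bash
python3 -m jog '0 0 0.03 0 0 0 0.06;0 0 0.054 0 0 0 0.06;0 0 0.054 0 0 0 0.06;0 0 0.054 0 0 0 0.0;0 0 0.054 0 0 0 0.0' 60
python3 -m jog '0 0 0 0 0 0 0;0 0 0 0 0 0 0;0 0 0 0 0 0 0;0 0 0 0 0 0 0'
```

```text
t: 4.2
position: [0.586, 0.0205, 0.1284]
orientation: [179.8, -0.0, 70.1]
wrist_force: [0.8, -0.1, 0.3]
opening: 0.0318
grasp_force: 0.0
t: 4.6
position: [0.5856, 0.0207, 0.1277]
orientation: [179.9, -0.1, 70.1]
wrist_force: [-1.6, 1.1, 10.2]
opening: 0.0132
grasp_force: 58.2
```

```bash
python3 -m jog '0 0 -0.02 0 0 0 0;0 0 -0.04 0 0 0 0;0.03 -0.008 -0.06 0 0 0 0;0.06 -0.016 -0.06 0 0 0 0;0.09 -0.023 -0.06 0 0 0 0'
python3 -m jog '0.03 -0.008 0 0 0 0 0;0.06 -0.016 0 0 0 0 0;0.06 -0.016 0 0 0 0 0;0.06 -0.016 0.03 0 0 0 0;0.06 -0.016 0.05 0 0 0 0'
python3 -m jog '0 0 0.01 0 0 0 0;0 0 0.02 0 0 0 0;0 0 0.025 0 0 0 0;0 0 0.025 0 0 0 0'
python3 go.py .60 .175 .108 70
```

```text
t: 5.1
position: [0.5943, 0.1141, 0.1873]
orientation: [179.9, -0.0, 70.0]
wrist_force: [0.4, -0.5, -2.2]
opening: 0.0132
grasp_force: 59.1
t: 5.6
position: [0.5992, 0.1749, 0.1353]
orientation: [180.0, 0.0, 70.1]
wrist_force: [-0.2, -0.7, -2.7]
opening: 0.0135
grasp_force: 59.0
t: 6.0
position: [0.5993, 0.1748, 0.111]
orientation: [-180.0, 0.0, 70.1]
wrist_force: [0.2, -0.4, -2.8]
opening: 0.0132
grasp_force: 59.0
shift [0.0004 0.0006 0.003 ] rot [-0.01  0.    0.07] rows 0.1 t 6.0
```

```bash
python3 -m jog '0 0 0.002 0 0 0 0;0 0 0.004 0 0 0 0;0 0 0.004 0 0 0 0'; python3 -m jog '0 0 0.0015 0 0 0 0;0 0 0.0015 0 0 0 0'
```

```text
t: 6.3
position: [0.5993, 0.1749, 0.1071]
orientation: [180.0, -0.0, 70.1]
wrist_force: [0.2, 0.6, -3.0]
opening: 0.0132
grasp_force: 59.0
t: 6.5
position: [0.5995, 0.175, 0.1059]
orientation: [180.0, -0.0, 70.1]
wrist_force: [-0.9, 0.1, 0.6]
opening: 0.0131
grasp_force: 59.5
```

```bash
python3 -m jog '0 0 0 0 0 0 0.06;0 0 0 0 0 0 0.06;0 0 0 0 0 0 0.06;0 0 0 0 0 0 0.06;0 0 0 0 0 0 0.06'
python3 -m jog '0 0 -0.03 0 0 0 0.06;0 0 -0.06 0 0 0 0.06;0 0 -0.11 0 0 0 0.06;0 0 -0.14 0 0 0 0.06;0 0 -0.14 0 0 0 0.06'
python3 - <<'E'
from h import *
S={c:snap(c,c+'2.png') for c in ['top','side']}
for c in S:
    for m in ctrl.masks_of(c,'canister')[:2]: print(c,m['conf'],m['bbox'],proj(S[c],[[.599,.175,0],[.599,.175,.13]]).round(1).tolist())
E
python3 go.py .3905 .194 .20 -165
```

```text
t: 7.0
position: [0.5993, 0.1749, 0.1055]
orientation: [-180.0, 0.0, 70.1]
wrist_force: [-0.2, -0.5, 0.2]
opening: 0.0603
grasp_force: 0.0
t: 7.5
position: [0.6007, 0.1752, 0.2499]
orientation: [179.7, -0.2, 70.1]
wrist_force: [-0.2, 0.1, -0.4]
opening: 0.06
grasp_force: 0.0
side 0.8 [200.1, 187.3, 231.9, 240.8] [[216.6, 238.4], [216.0, 191.2]]
shift [-0.053  -0.2024  0.0448] rot [-9.0000e-02 -6.0000e-02 -1.2492e+02] rows 14.5 t 7.7
```

```bash
python3 -m jog '-0.013 -0.05 0 0 0 -8.5 0.085;-0.026 -0.1 0 0 0 -17 0.085;-0.04 -0.15 0 0 0 -25.5 0.085;-0.053 -0.2024 0 0 0 -34 0.085;-0.053 -0.2024 0 0 0 -42.5 0.085'
python3 -m jog '0 0 0 0 0 -8.5 0.085;0 0 0 0 0 -17 0.085;0 0 0 0 0 -25.5 0.085;0 0 0 0 0 -34 0.085;0 0 0 0 0 -42.5 0.085'
python3 -m jog '0 0 0.01 0 0 -8.5 0.085;0 0 0.02 0 0 -17 0.085;0 0 0.03 0 0 -25.5 0.085;0 0 0.045 0 0 -34 0.085;0 0 0.045 0 0 -40 0.085'
python3 go.py .3905 .194 .20 -165
python3 - <<'E'
from h import *
s=snap('wrist','w3.png')
a=np.radians(15);u=np.array([np.cos(a),np.sin(a),0]);v=np.array([-u[1],u[0],0])
print(proj(s,[np.array([.3905,.194,.05])+i*u*.065+j*v*.03 for i in(-1,1) for j in(-1,1)]).round(1).tolist())
E
```

```text
t: 8.2
position: [0.3858, 0.1939, 0.2449]
orientation: [-179.9, -0.0, 113.0]
wrist_force: [0.1, -0.5, -0.0]
opening: 0.0854
grasp_force: 0.0
t: 8.7
position: [0.3904, 0.1939, 0.2445]
orientation: [-179.9, -0.1, 155.4]
wrist_force: [-0.5, 0.4, 0.1]
opening: 0.0852
grasp_force: 0.0
t: 9.2
position: [0.3895, 0.1936, 0.1981]
orientation: [-180.0, -0.2, -164.6]
wrist_force: [-1.3, 0.3, -0.7]
opening: 0.0851
grasp_force: 0.0
shift [-0.001   0.0001 -0.0019] rot [-0.   -0.24  0.42] rows 0.1 t 9.2
[[223.2, 115.5], [283.7, 116.0], [226.2, 234.2], [279.1, 234.6]]
```

View pics/w3.png

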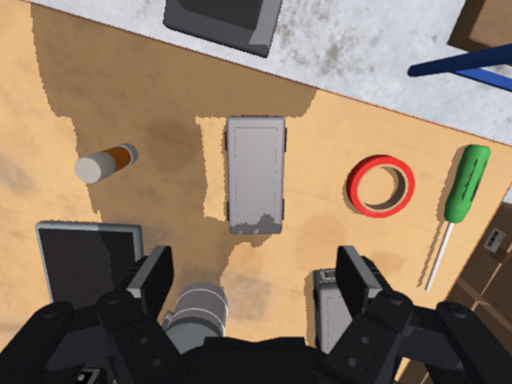

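```bash
python3 -m jog '-0.001 0.003 0.04 0 0 0 0.085;-0.001 0.003 0.085 0 0 0 0.085;-0.001 0.003 0.13 0 0 0 0.085;-0.001 0.003 0.17 0 0 0 0.085;-0.001 0.003 0.19 0 0 0 0.085' 90
python3 -m jog '0 0 0 0 0 0 0.085;0 0 0 0 0 0 0.0;0 0 0 0 0 0 0.0;0 0 0 0 0 0 0.0;0 0 0 0 0 0 0.0'
python3 -m jog '0 0 0 0 0 0 0;0 0 0 0 0 0 0;0 0 0 0 0 0 0'; python3 go.py .3905 .194 .20 -165
```

```text
t: 9.75
position: [0.3889, 0.1966, 0.0075]
orientation: [-180.0, -0.2, -165.1]
wrist_force: [-1.1, -0.1, 0.4]
opening: 0.0849
grasp_force: 0.0
t: 10.25
position: [0.3919, 0.1974, 0.012]
orientation: [-180.0, 0.1, -164.9]
wrist_force: [-2.5, -1.7, 5.9]
opening: 0.0591
grasp_force: 97.3
t: 10.55
position: [0.3919, 0.1974, 0.012]
orientation: [-180.0, 0.1, -164.9]
wrist_force: [-2.3, -1.5, 6.7]
opening: 0.0588
grasp_force: 97.3
shift [ 0.0018 -0.0029 -0.188 ] rot [-0.01  0.13  0.05] rows 3.8 t 10.55
```

```bash
cat > rd.py <<'E'
from h import *
from scipy.spatial.transform import Rotation as Ro
q=[];f=[]
for i in range(5):
    ctrl.snapshot('side');o=ctrl.observe();R=Ro.from_euler('xyz',o['orientation'],degrees=True)
    q.append(R.inv().apply(o['torque']));f.append(o['wrist_force'])
print('tool moment',np.mean(q,0).round(3),'sd',np.std(q,0).round(3),'F',np.mean(f,0).round(2),'op',o['opening'].round(4))
E
python3 -m jog '0 0 -0.02 0 0 0 0;0 0 -0.05 0 0 0 0;0 0 -0.09 0 0 0 0;0 0 -0.12 0 0 0 0;0 0 -0.12 0 0 0 0' | head -2
python3 rd.py
python3 -m jog '0 0 0 0 8 0 0;0 0 0 0 16 0 0;0 0 0 0 24 0 0;0 0 0 0 32 0 0;0 0 0 0 35 0 0' | head -3
python3 -m jog '0 0 0 0 0 0 0;0 0 0 0 0 0 0;0 0 0 0 0 0 0;0 0 0 0 0 0 0'|head -3
python3 -m jog '0 0 0 0 -8 0 0;0 0 0 0 -16 0 0;0 0 0 0 -24 0 0;0 0 0 0 -32 0 0;0 0 0 0 -35 0 0' | head -3
python3 -m jog '0 0 0 0 0 0 0;0 0 0 0 0 0 0'|head -3
python3 rd.py
python3 -m jog '0 0 0 0 -8 0 0;0 0 0 0 -16 0 0;0 0 0 0 -24 0 0;0 0 0 0 -32 0 0;0 0 0 0 -35 0 0' | head -3
python3 -m jog '0 0 0 0 0 0 0;0 0 0 0 0 0 0;0 0 0 0 0 0 0;0 0 0 0 0 0 0'|head -3
python3 -m jog '0 0 0 0 8 0 0;0 0 0 0 16 0 0;0 0 0 0 24 0 0;0 0 0 0 32 0 0;0 0 0 0 35 0 0' | head -3
python3 -m jog '0 0 0 0 0 0 0;0 0 0 0 0 0 0'|head -3
python3 rd.py; python3 go.py .3905 .197 .012 -165
```

```text
t: 11.05
position: [0.3931, 0.1978, 0.1349]
t: 11.8
position: [0.3918, 0.1972, 0.1281]
orientation: [-180.0, -35.5, -165.0]
t: 12.2
position: [0.3908, 0.1972, 0.1313]
orientation: [-180.0, -34.9, -164.9]
t: 12.7
position: [0.3891, 0.1969, 0.132]
orientation: [180.0, 0.4, -164.9]
t: 12.9
position: [0.3909, 0.1972, 0.1312]
orientation: [180.0, -0.0, -164.9]
t: 13.65
position: [0.3896, 0.1968, 0.1299]
orientation: [180.0, 35.1, -164.9]
t: 14.05
position: [0.3923, 0.1975, 0.1309]
orientation: [180.0, 35.0, -164.9]
t: 14.55
position: [0.3936, 0.1977, 0.1313]
orientation: [180.0, -0.2, -164.9]
t: 14.75
position: [0.3916, 0.1973, 0.1301]
orientation: [180.0, 0.0, -164.9]
shift [ 2.000e-04 -1.000e-04  1.188e-01] rot [0.   0.07 0.09] rows 2.4 t 15.0Traceback (most recent call last):
  File "rd.py", line 7, in <module>
    print('tool moment',np.mean(q,0).round(3),'sd',np.std(q,0).round(3),'F',np.mean(f,0).round(2),'op',o['opening'].round(4))
                                                                                                       ^^^^^^^^^^^^^^^^^^
AttributeError: 'float' object has no attribute 'round'
Traceback (most recent call last):
  File "rd.py", line 7, in <module>
    print('tool moment',np.mean(q,0).round(3),'sd',np.std(q,0).round(3),'F',np.mean(f,0).round(2),'op',o['opening'].round(4))
                                                                                                       ^^^^^^^^^^^^^^^^^^
AttributeError: 'float' object has no attribute 'round'
Traceback (most recent call last):
  File "rd.py", line 7, in <module>
    print('tool moment',np.mean(q,0).round(3),'sd',np.std(q,0).round(3),'F',np.mean(f,0).round(2),'op',o['opening'].round(4))
                                                                                                       ^^^^^^^^^^^^^^^^^^
AttributeError: 'float' object has no attribute 'round'
```

Fix the bug; read now (state after the second tip), then tip again the other way and read.

```bash
sed -i "s/,'op',.*$/)/" rd.py
python3 rd.py
python3 -m jog '0 0 0 0 8 0 0;0 0 0 0 16 0 0;0 0 0 0 24 0 0;0 0 0 0 32 0 0;0 0 0 0 35 0 0' | head -1
python3 -m jog '0 0 0 0 0 0 0;0 0 0 0 0 0 0;0 0 0 0 0 0 0;0 0 0 0 0 0 0'|head -1
python3 -m jog '0 0 0 0 -8 0 0;0 0 0 0 -16 0 0;0 0 0 0 -24 0 0;0 0 0 0 -32 0 0;0 0 0 0 -35 0 0' | head -1
python3 -m jog '0 0 0 0 0 0 0;0 0 0 0 0 0 0'|tail -5
python3 rd.py; python3 go.py .3905 .197 .012 -165
```

```text
tool moment [-0.009  0.003  0.007] sd [0.013 0.034 0.026] F [ 0.17  0.12 -3.74]
t: 15.75
t: 16.15
t: 16.65
position: [0.3909, 0.1972, 0.1312]
orientation: [180.0, -0.0, -164.9]
wrist_force: [0.2, -0.5, -2.7]
opening: 0.0592
grasp_force: 102.2
tool moment [ 0.01  -0.015 -0.003] sd [0.035 0.027 0.042] F [-0.04  0.11 -3.76]
shift [ 0.001  -0.      0.1181] rot [ 0.   -0.08  0.07] rows 2.4 t 17.1
```

```bash
python3 -m jog '0 0 0.04 0 0 0 0;0 0 0.08 0 0 0 0;0 0 0.105 0 0 0 0;0 0 0.115 0 0 0 0;0 0 0.115 0 0 0 0'
python3 -m jog '0 0 0.002 0 0 0 0;0 0 0.003 0 0 0 0;0 0 0.004 0 0 0 0'
python3 -m jog '0 0 0 0 0 0 0'
```

```text
t: 17.6
position: [0.3908, 0.1971, 0.0147]
orientation: [-180.0, -0.1, -164.9]
wrist_force: [0.2, 0.3, -2.6]
opening: 0.0592
grasp_force: 103.5
t: 17.9
position: [0.3918, 0.1974, 0.0123]
orientation: [180.0, 0.1, -164.9]
wrist_force: [-0.5, 0.6, -3.4]
opening: 0.0585
grasp_force: 103.5
t: 18.0
position: [0.3916, 0.1974, 0.012]
orientation: [180.0, 0.1, -164.9]
wrist_force: [-0.3, 0.3, -1.9]
opening: 0.0586
grasp_force: 103.8
```

```bash
python3 -m jog '0 0 0.001 0 0 0 0;0 0 0.001 0 0 0 0.085;0 0 0.001 0 0 0 0.085;0 0 0.001 0 0 0 0.085;0 0 0.001 0 0 0 0.085'
python3 -m jog '0 0 -0.03 0 0 0 0.085;0 0 -0.07 0 0 0 0.085;0 0 -0.12 0 0 0 0.085;0 0 -0.17 0 0 0 0.085;0 0 -0.19 0 0 0 0.085' | tail -5
python3 go.py .554 .358 .20 -158
```

```text
t: 18.5
position: [0.3912, 0.1972, 0.0106]
orientation: [-180.0, 0.0, -164.9]
wrist_force: [0.0, 0.0, -0.3]
opening: 0.085
grasp_force: 0.0
position: [0.3922, 0.1976, 0.2047]
orientation: [180.0, 0.3, -164.9]
wrist_force: [1.2, -0.5, -1.2]
opening: 0.0849
grasp_force: 0.0
shift [-0.1979  0.1128  0.0057] rot [-0.01  0.29 -6.92] rows 4.6 t 19.0
```

```bash
python3 -m jog '-0.04 0.023 0 0 0 -2 0.085;-0.08 0.045 0 0 0 -4 0.085;-0.12 0.068 0 0 0 -6 0.085;-0.16 0.09 0 0 0 -6.9 0.085;-0.198 0.113 0 0 0 -6.9 0.085' | head -3
python3 -m jog '0 0 0 0 0 0 0.085;0 0 0 0 0 0 0.085'|head -3
python3 go.py .554 .358 .20 -158
python3 - <<'E'
from h import *
s=snap('wrist','w4.png')
a=np.radians(22);u=np.array([np.cos(a),np.sin(a),0]);v=np.array([-u[1],u[0],0])
print(proj(s,[np.array([.554,.358,.05])+i*u*.065+j*v*.03 for i in(-1,1) for j in(-1,1)]).round(1).tolist())
for m in ctrl.masks_of('wrist','case_a')[:3]:print(m['conf'],m['bbox'])
E
```

```text
t: 19.5
position: [0.5541, 0.3592, 0.2001]
orientation: [-180.0, -0.0, -158.0]
t: 19.7
position: [0.5529, 0.3581, 0.1994]
orientation: [-180.0, -0.1, -158.0]
shift [-0.0009 -0.0005 -0.0006] rot [-0.01 -0.09  0.01] rows 0.0 t 19.7
[[222.4, 115.0], [282.7, 115.1], [226.2, 233.2], [279.0, 233.3]]
0.8 [224.1, 112.1, 282.4, 234.4]
0.59 [118.2, 0.8, 192.2, 28.4]
```

View pics/w4.png

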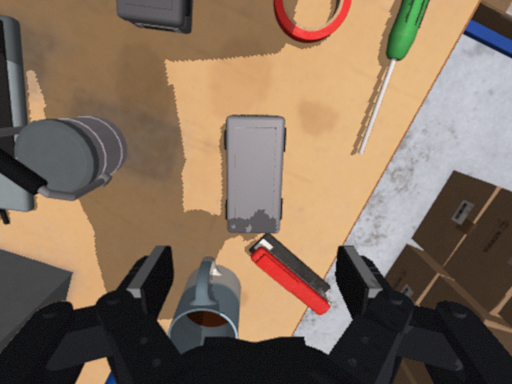

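```bash
python3 -m jog '-0.001 0.0025 0.04 0 0 0.7 0.085;-0.001 0.0025 0.085 0 0 0.7 0.085;-0.001 0.0025 0.13 0 0 0.7 0.085;-0.001 0.0025 0.17 0 0 0.7 0.085;-0.001 0.0025 0.188 0 0 0.7 0.085' 90 | head -3
python3 -m jog '0 0 0 0 0 0 0.085;0 0 0 0 0 0 0.0;0 0 0 0 0 0 0.0;0 0 0 0 0 0 0.0;0 0 0 0 0 0 0.0'|head -3
python3 -m jog '0 0 0 0 0 0 0;0 0 0 0 0 0 0;0 0 0 0 0 0 0'
python3 -m jog '0 0 -0.02 0 0 0 0;0 0 -0.05 0 0 0 0;0 0 -0.09 0 0 0 0;0 0 -0.13 0 0 0 0;0.02 0 -0.15 0 0 0 0' | head -2
python3 -m jog '0.03 0 0 0 0 0 0;0.03 0 0 0 0 0 0;0.03 0 0 0 0 0 0' | head -3
python3 rd.py
python3 -m jog '0 0 0 0 8 0 0;0 0 0 0 16 0 0;0 0 0 0 24 0 0;0 0 0 0 32 0 0;0 0 0 0 35 0 0' | head -1
python3 -m jog '0 0 0 0 0 0 0;0 0 0 0 0 0 0;0 0 0 0 0 0 0;0 0 0 0 0 0 0'|head -3
python3 -m jog '0 0 0 0 -8 0 0;0 0 0 0 -16 0 0;0 0 0 0 -24 0 0;0 0 0 0 -32 0 0;0 0 0 0 -35 0 0' | head -1
python3 -m jog '0 0 0 0 0 0 0;0 0 0 0 0 0 0'|head -3
python3 rd.py
python3 -m jog '0 0 0 0 -8 0 0;0 0 0 0 -16 0 0;0 0 0 0 -24 0 0;0 0 0 0 -32 0 0;0 0 0 0 -35 0 0' | head -1
python3 -m jog '0 0 0 0 0 0 0;0 0 0 0 0 0 0;0 0 0 0 0 0 0;0 0 0 0 0 0 0'|head -3
python3 -m jog '0 0 0 0 8 0 0;0 0 0 0 16 0 0;0 0 0 0 24 0 0;0 0 0 0 32 0 0;0 0 0 0 35 0 0' | head -1
python3 -m jog '0 0 0 0 0 0 0;0 0 0 0 0 0 0'|head -3
python3 rd.py
```

```text
t: 20.3
position: [0.5506, 0.3588, 0.01]
orientation: [-180.0, -0.2, -158.8]
t: 20.8
position: [0.5539, 0.3607, 0.015]
orientation: [-180.0, 0.2, -158.7]
t: 21.1
position: [0.5539, 0.3607, 0.015]
orientation: [-180.0, 0.2, -158.7]
wrist_force: [-1.9, -3.2, 9.5]
opening: 0.0588
grasp_force: 98.4
t: 21.6
position: [0.5364, 0.354, 0.167]
t: 21.9
position: [0.5061, 0.3423, 0.1639]
orientation: [180.0, 0.1, -158.7]
tool moment [-0.015  0.004 -0.025] sd [0.024 0.04  0.02 ] F [-0.39  0.32 -4.  ]
t: 22.65
t: 23.05
position: [0.506, 0.3424, 0.1645]
orientation: [180.0, -34.8, -158.7]
t: 23.55
t: 23.75
position: [0.5054, 0.3421, 0.1643]
orientation: [180.0, 0.0, -158.7]
tool moment [ 0.011 -0.038 -0.011] sd [0.013 0.025 0.013] F [ 0.51  0.12 -4.34]
t: 24.5
t: 24.9
position: [0.5083, 0.3432, 0.1632]
orientation: [180.0, 34.6, -158.7]
t: 25.4
t: 25.6
position: [0.5082, 0.3431, 0.1615]
orientation: [-180.0, 0.1, -158.7]
tool moment [-0.009  0.005  0.018] sd [0.035 0.027 0.036] F [ 0.02 -0.12 -3.86]
```

```bash
python3 -m jog '-0.03 0 0 0 0 0 0;-0.05 0 0.02 0 0 0 0;-0.05 0 0.06 0 0 0 0;-0.05 0 0.1 0 0 0 0;-0.05 0 0.13 0 0 0 0' | head -2
python3 -m jog '0 0 0.01 0 0 0 0;0 0 0.015 0 0 0 0;0 0 0.017 0 0 0 0;0 0 0.019 0 0 0 0;0 0 0.019 0 0 0 0'
python3 -m jog '0 0 0.001 0 0 0 0;0 0 0.001 0 0 0 0'
```

```text
t: 26.35
position: [0.5522, 0.3603, 0.0305]
t: 26.85
position: [0.554, 0.3611, 0.0151]
orientation: [180.0, 0.1, -158.7]
wrist_force: [-2.8, -1.0, 5.4]
opening: 0.0587
grasp_force: 104.2
t: 27.05
position: [0.554, 0.3611, 0.015]
orientation: [180.0, 0.2, -158.7]
wrist_force: [-7.3, -3.6, 19.9]
opening: 0.059
grasp_force: 106.4
```

```bash
python3 -m jog '0 0 -0.001 0 0 0 0;0 0 -0.001 0 0 0 0.085;0 0 -0.001 0 0 0 0.085;0 0 -0.001 0 0 0 0.085;0 0 -0.001 0 0 0 0.085'
python3 -m jog '0 0 -0.03 0 0 0 0.085;0 0 -0.07 0 0 0 0.085;0 0 -0.12 0 0 0 0.085;0 0 -0.17 0 0 0 0.085;0 0 -0.21 0 0 0 0.085' | tail -5
python3 go.py .427 -.178 .21 -172
```

```text
t: 27.55
position: [0.5533, 0.3607, 0.0132]
orientation: [-180.0, -0.0, -158.7]
wrist_force: [0.2, 0.0, -0.9]
opening: 0.0849
grasp_force: 0.0
position: [0.5533, 0.3607, 0.2263]
orientation: [180.0, 0.1, -158.7]
wrist_force: [0.7, 0.1, -0.1]
opening: 0.0851
grasp_force: 0.0
shift [ 0.3133 -0.4561  0.0157] rot [ 0.02  0.1  13.29] rows 11.1 t 28.05
```

```bash
python3 -m jog '0.028 -0.041 0 0 0 3 0.085;0.056 -0.082 0 0 0 6 0.085;0.084 -0.123 0 0 0 9 0.085;0.112 -0.164 0 0 0 12 0.085;0.14 -0.205 0 0 0 13.3 0.085' | head -3
python3 go.py .427 -.178 .21 -172
```

```text
t: 28.55
position: [0.4964, 0.1173, 0.2233]
orientation: [-180.0, 0.0, -172.1]
shift [ 0.1093 -0.2829  0.0133] rot [-0.01  0.01 -0.11] rows 6.1 t 28.55
```

```bash
python3 -m jog '0.018 -0.046 0 0 0 0 0.085;0.036 -0.092 0 0 0 0 0.085;0.054 -0.138 0 0 0 0 0.085;0.07 -0.182 0 0 0 0 0.085;0.085 -0.225 0.0 0 0 0 0.085' | head -2
python3 -m jog '0.018 -0.046 0 0 0 0 0.085;0.024 -0.058 0.02 0 0 0 0.085;0.024 -0.058 0.023 0 0 0 0.085;0.024 -0.058 0.023 0 0 0 0.085'|head -3
python3 go.py .427 -.178 .20 -172
python3 - <<'E'
from h import *
s=snap('wrist','w5.png')
a=np.radians(8);u=np.array([np.cos(a),np.sin(a),0]);v=np.array([-u[1],u[0],0])
print(proj(s,[np.array([.427,-.178,.05])+i*u*.065+j*v*.03 for i in(-1,1) for j in(-1,1)]).round(1).tolist())
for m in ctrl.masks_of('wrist','case_a')[:3]:print(m['conf'],m['bbox'])
E
```

```text
t: 29.05
position: [0.4435, -0.1176, 0.2235]
t: 29.45
position: [0.4283, -0.1761, 0.2001]
orientation: [180.0, -0.1, -172.1]
shift [ 0.0015 -0.0017  0.0001] rot [ 0.04 -0.06 -0.05] rows 0.0 t 29.45
[[220.9, 112.7], [281.2, 112.7], [225.0, 231.2], [277.8, 231.2]]
0.76 [224.1, 105.2, 283.5, 231.8]
```

View pics/w5.png

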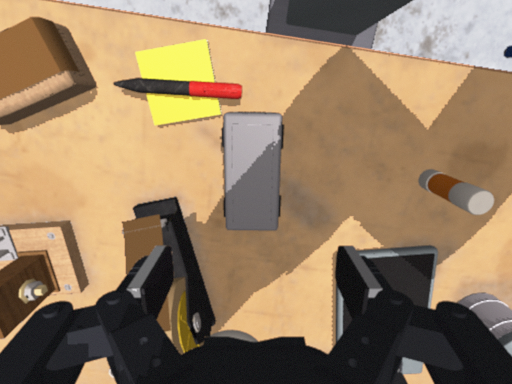

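```bash
python3 -m jog '0.0015 0.0005 0.04 0 0 0.7 0.085;0.0015 0.0005 0.085 0 0 0.7 0.085;0.0015 0.0005 0.13 0 0 0.7 0.085;0.0015 0.0005 0.17 0 0 0.7 0.085;0.0015 0.0005 0.189 0 0 0.7 0.085' 90 | head -3
python3 -m jog '0 0 0 0 0 0 0.085;0 0 0 0 0 0 0.0;0 0 0 0 0 0 0.0;0 0 0 0 0 0 0.0;0 0 0 0 0 0 0.0'|head -3
python3 -m jog '0 0 0 0 0 0 0;0 0 0 0 0 0 0;0 0 0 0 0 0 0'
python3 -m jog '0 0 -0.02 0 0 0 0;0 0 -0.05 0 0 0 0;0 0 -0.09 0 0 0 0;0 0 -0.13 0 0 0 0;0 0 -0.16 0 0 0 0' | head -2
python3 -m jog '0 0 0 0 0 0 0;0 0 0 0 0 0 0;0 0 0 0 0 0 0' | head -3
python3 rd.py
python3 -m jog '0 0 0 0 8 0 0;0 0 0 0 16 0 0;0 0 0 0 24 0 0;0 0 0 0 32 0 0;0 0 0 0 35 0 0' | head -1
python3 -m jog '0 0 0 0 0 0 0;0 0 0 0 0 0 0;0 0 0 0 0 0 0;0 0 0 0 0 0 0'|head -3
python3 -m jog '0 0 0 0 -8 0 0;0 0 0 0 -16 0 0;0 0 0 0 -24 0 0;0 0 0 0 -32 0 0;0 0 0 0 -35 0 0' | head -1
python3 -m jog '0 0 0 0 0 0 0;0 0 0 0 0 0 0'|head -3
python3 rd.py
python3 -m jog '0 0 0 0 -8 0 0;0 0 0 0 -16 0 0;0 0 0 0 -24 0 0;0 0 0 0 -32 0 0;0 0 0 0 -35 0 0' | head -1
python3 -m jog '0 0 0 0 0 0 0;0 0 0 0 0 0 0;0 0 0 0 0 0 0;0 0 0 0 0 0 0'|head -3
python3 -m jog '0 0 0 0 8 0 0;0 0 0 0 16 0 0;0 0 0 0 24 0 0;0 0 0 0 32 0 0;0 0 0 0 35 0 0' | head -1
python3 -m jog '0 0 0 0 0 0 0;0 0 0 0 0 0 0'|head -3
python3 rd.py
```

```text
t: 30.05
position: [0.4265, -0.1746, 0.0092]
orientation: [179.9, -0.1, -172.6]
t: 30.55
position: [0.4283, -0.1767, 0.0132]
orientation: [-179.9, 0.1, -172.7]
t: 30.85
position: [0.4283, -0.1767, 0.0132]
orientation: [-179.9, 0.2, -172.7]
wrist_force: [0.1, 2.1, 10.4]
opening: 0.0583
grasp_force: 96.9
t: 31.35
position: [0.4274, -0.1763, 0.175]
t: 31.65
position: [0.4265, -0.1758, 0.1706]
orientation: [180.0, -0.1, -172.7]
tool moment [ 0.024 -0.01  -0.002] sd [0.038 0.024 0.025] F [ 0.33  0.2  -3.85]
t: 32.4
t: 32.8
position: [0.4267, -0.1764, 0.1721]
orientation: [-179.9, -34.9, -172.8]
t: 33.3
t: 33.5
position: [0.4265, -0.1764, 0.1719]
orientation: [-179.9, -0.1, -172.8]
tool moment [-0.021  0.084  0.03 ] sd [0.023 0.027 0.021] F [ 0.45 -0.12 -4.06]
t: 34.25
t: 34.65
position: [0.4277, -0.1763, 0.1715]
orientation: [-180.0, 34.9, -172.6]
t: 35.15
t: 35.35
position: [0.4275, -0.1759, 0.171]
orientation: [180.0, 0.0, -172.6]
tool moment [-0.014 -0.103  0.01 ] sd [0.018 0.016 0.029] F [-0.09 -0.05 -3.77]
```

```bash
python3 - <<'E'
from h import *
s=snap('top','top5.png');a=s['pixels'][125:225,245:365][:,:,::-1]
big=cv2.resize(a,(720,600),interpolation=cv2.INTER_CUBIC)
# hypothesised stand
o=np.array([.584,.025]);t=np.radians(12.5);u=np.array([np.cos(t),np.sin(t)]);v=np.array([-u[1],u[0]])
P=[np.r_[o+i*u*.07+j*v*.058,.022] for i,j in[(-1,1),(-1,-1),(1,-1),(1,1)]]+[np.r_[o+i*u+j*v,.022] for i,j in[(-.075,.065),(-.075,-.065),(.14,-.065),(.14,.065)]]
p=proj(s,P);print(p.round(1).tolist())
for q in p: cv2.circle(big,(int((q[0]-245+.5)*6),int((q[1]-125+.5)*6)),3,(0,0,255),1)
cv2.imwrite('pics/top5c.png',big)
E
```

```text
[[276.5, 212.8], [312.9, 204.8], [302.6, 161.5], [266.7, 169.3], [274.6, 214.9], [315.5, 205.9], [299.8, 139.9], [259.7, 148.5]]
```

View pics/top5c.png

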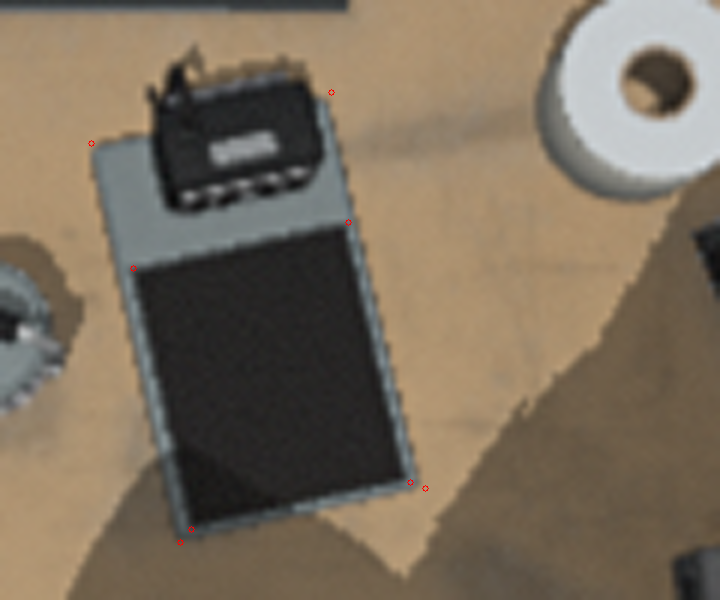

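```bash
python3 go.py .547 .018 .093 -167.7
```

```text
shift [-0.1439  0.1777  0.0786] rot [-0.03  0.03 -5.06] rows 4.8 t 35.65
```

```bash
python3 -m jog '-0.014 0.018 0 0 0 -1 0;-0.039 0.048 0 0 0 -2 0;-0.064 0.079 0 0 0 -3 0;-0.089 0.11 0 0 0 -4 0;-0.114 0.141 0 0 0 -5 0' | head -3
python3 -m jog '-0.02 0.025 0.01 0 0 0 0;-0.03 0.037 0.035 0 0 0 0;-0.03 0.037 0.06 0 0 0 0;-0.03 0.037 0.075 0 0 0 0;-0.03 0.037 0.0785 0 0 0 0' | head -3
python3 -m jog '0 0 0 0 0 0 0;0 0 0 0 0 0 0;0 0 0 0 0 0 0;0 0 0 0 0 0 0'
python3 go.py .547 .018 .093 -167.7
python3 - <<'E'
from h import *
s=snap('side','side6.png')
o=np.array([.547,.018]);t=np.radians(12.3);u=np.array([np.cos(t),np.sin(t)]);v=np.array([-u[1],u[0]])
a=s['pixels'][130:250,180:340][:,:,::-1];big=cv2.resize(a,(800,600),interpolation=cv2.INTER_CUBIC)
p=proj(s,[np.r_[o+i*.065*u+j*.03*v,k] for i in(-1,1) for j in(-1,1) for k in(.08,.13)]+[[.660,.0425,.105]])
for q in p: cv2.circle(big,(int((q[0]-180+.5)*5),int((q[1]-130+.5)*5)),4,(0,0,255),1)
cv2.imwrite('pics/side6c.png',big)
E
```

```text
t: 36.15
position: [0.5227, -0.0207, 0.1715]
orientation: [-180.0, 0.0, -167.7]
t: 36.65
position: [0.5426, 0.0206, 0.0914]
orientation: [180.0, -0.1, -167.7]
t: 37.05
position: [0.544, 0.0204, 0.0934]
orientation: [-180.0, 0.0, -167.7]
wrist_force: [-0.1, -1.1, -4.2]
opening: 0.0591
grasp_force: 103.1
shift [-0.0024 -0.003   0.0004] rot [-0.03  0.05 -0.02] rows 0.1 t 37.05
```

View pics/side6c.png

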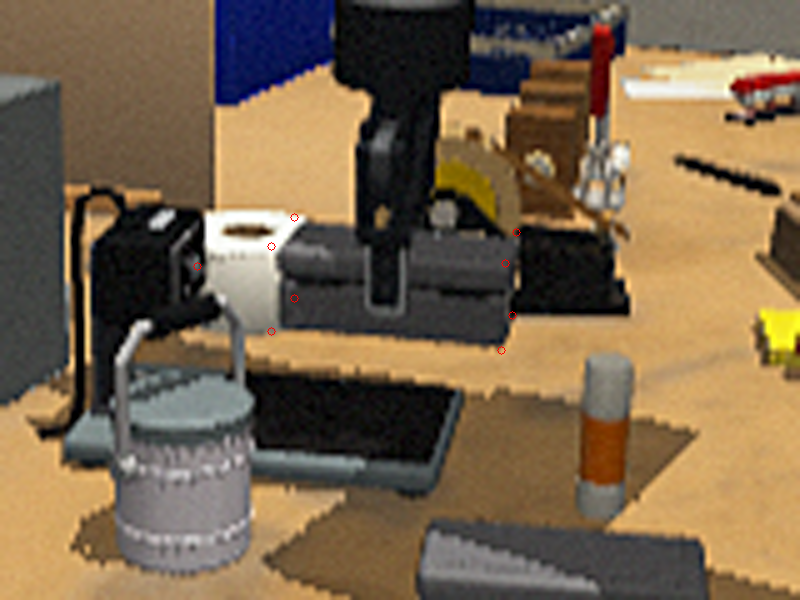

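```bash
python3 -m jog '-0.003 -0.003 0.001 0 0 0 0;-0.003 -0.003 0.001 0 0 0 0;-0.003 -0.003 0.001 0 0 0 0;-0.003 -0.003 0.001 0 0 0 0;-0.003 -0.003 0.001 0 0 0 0'
python3 -c "
from rig import ctrl
print(ctrl.close_job())"
```

```text
t: 37.6
position: [0.5472, 0.0183, 0.0917]
orientation: [-180.0, -0.0, -167.7]
wrist_force: [-1.0, -0.2, -3.6]
opening: 0.059
grasp_force: 103.1
the job is handed in; nothing more can be done
None
```

Case C is the one that rattles, and I handed the job in at about 38 s holding it upright and square to the reader's window, about 50 mm off; the canister stands on the bench beside the stand, and cases A and B tested silent and are back where they stood.

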